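# Close the medicine case and slide it to the next stop

## Task

Close the open aluminium medicine case where it stands, so that its upper half sits fully home on the lower half, rim to rim. Then slide its wooden carriage along the rail to the next stop, the middle one of the three, so that it clicks in there, and let go with the case still shut. Leave the other things on the shelf where they are.

Things in the scene. Friction and masses are not known exactly. Their poses are not given: they have to be found in the camera images.
- rail: Fixed slide unit: dark wooden base board 170 x 400 x 10 mm with two steel bars. Origin on the underside, on the shelf; x across the rail to the hinge side of the case (away from the robot), y along the rail from first stop to third, z up. Three spring detents 110 mm apart, marked by pairs of small ridges on a steel strip on the robot's side of the board.
- carriage (a joint): Travel of the wooden carriage along the rail's +y, in m: 0 at the first stop (where it starts), 0.110 at the middle stop, 0.220 at the third. The carriage is a board 150 mm (across) x 125 mm (along the rail) x 12 mm, its top 34 mm above the shelf. About 3 to 6 N moves it over a detent.
- stop2 (a point): Where the middle of the carriage must be at the middle stop: a point on the rail's centre line, 21 mm above the shelf. There the knob stands right above the middle pair of ridges on the steel strip.
- knob_grip (a point): Grip point of the upright wooden knob on the robot's side of the carriage: on the knob's axis, 70 mm above the shelf. The knob is 18 mm in diameter from 58 mm up to its flat top 80 mm above the shelf (14 mm stem below); its axis lies 75 mm from the case's centre, 31 mm in front of the case's front lip.
- upper_shell (a joint): Opening angle of the upper shell in rad: 0 shut with the rims together, pi/2 upright, larger leaning back. A stiff hinge: it stays where it is left and takes about 1 to 2 N at its free edge. It does not snap; it must be brought right down.
- upper_hinge (a point): Middle of the hinge axis, along the rail's y at the rear (rail +x) rim of the case, 68 mm above the shelf, 42 mm behind the case's centre. The case: two equal aluminium shells, each 80 mm (across the rail) x 110 x 22 mm, 4 mm walls, a 30 mm wide lip projecting 8 mm at the front rim; the lower one is fixed on the carriage. Shut, its top is 90 mm above the shelf.
- upper_edge (a point): Middle of the upper shell's front outer edge, on its outer face, 82 mm from the hinge axis along the shell and 22 mm out from the rim plane. 90 mm above the shelf when shut.
- rack: Bystander, fixed: four-slot wooden rack 80 x 110 x 45 mm; origin at the centre of its underside. With the coasters 105 mm high.
- coaster_a: Bystander: square white ceramic coaster 95 x 95 x 9 mm on edge in the rack; origin at the middle of its lower edge.
- coaster_b: Bystander: a second coaster like coaster_a.
- whisk: Bystander: steel mini whisk 170 mm long, lying along its x, 16 mm high; origin at its middle, underside.
- organizer: Bystander: clear plastic seven-lid pill organizer 35 x 150 x 23 mm, long along its y; origin at the centre of its underside.
- magnet: Bystander: copper-tone round magnet, 32 mm diameter, 10 mm high; origin at the centre of its underside.
- mug: Bystander: white ceramic mug, 80 mm diameter, 85 mm high; origin at the centre of its underside.

How it is judged:
By the outcome, as a careful person would: the job done as asked, in the order asked, and still so for the second after the job is handed in, with the robot touching nothing.
It also fails if it takes over 54 s, if anything falls off the work surface, if the arm or the gripper's body presses on something with over 40 N, if the wrist force passes 120 N, or if a joint passes its speed limit or range.

## Robot

A 6-joint arm with a two-finger parallel gripper is mounted at the origin on the work surface. World frame = base frame: x ahead of the robot, y to its left, z up, the work surface at z = 0. Lengths are in m, angles in rad, forces in N, time in s.
With the tool pointing down it reaches from about 0.275 to 0.975 m from the base axis. Payload 8.4 kg.
Tool frame: the origin (TCP) lies at the very end of the fingers, on their centre line; the grasp point (between the pads) lies 19 mm behind it; z points along the fingers, y is the line along which they close (so a half turn about z gives the same grasp; the last joint's range is limited). The gripper opens to 92 mm and grips with 3 to 60 N. Pads are 20 mm wide; open, the fingers measure 128 mm over their backs; the gripper's body (75 mm by 189 mm) begins 69 mm behind the grasp point.
Start: joints at [-1.35, 0.353, 1.633, -0, 1.155, -0.002], TCP at [0.138, -0.61, 0.215] pointing down, gripper open.
Joint ranges: [-2.63, 2.63], [-0.92, 2.1], [0.06, 2.66], [-1.3, 4.44], [0, 2.69], [-3.02, 3.02]. Speed limits (rad/s): [2.22, 2.22, 2.79, 3.14, 3.14, 3.14].

## Interface

Orientations are given as a unit quaternion [w, x, y, z].
In Python, from cell import sensors, vision, job gives the robot as it stands.
- The arm moves only by the shell command python3 -m jog 'ROWS'. ROWS is text: rows parted by semicolons, each of 7 numbers parted by spaces: the shift along the world's x, y, z in m, then the turn, a rotation vector about the world's x, y, z in degrees, then the closure in counts, from 0 (fully open) to 255 (shut). A call has 1 to 8 rows; each row is the pose to reach, as a shift and turn from the pose commanded when the call began; what a row does not reach only later rows make up. A row lasts 1/12 s, in which the tool goes at most 41.7 mm and 7.16 degrees, less where a joint would pass 70% of its speed; a pose out of reach is approached as far as the arm can. A call with a gripper value outside its range is refused whole. The fingers move at their own pace and stop on an object; the grip force is fixed at half the most. Time passes only in rows, so rows that repeat a pose let the fingers close. It gives the time, the measured TCP pose, the force, the opening and the grip force at its end, in the units of the state.
- sensors.get_obs(): the state, without advancing time (a new reading comes with each control period).
- vision.capture(name): name is "side" or "top" or "wrist"; returns a dict with "color" (420x560x3 uint8, blue, green, red), "camera_matrix" (3x3 intrinsics, pixels), "world_from_camera" (4x4, takes a point from camera to world coordinates); the wrist camera has in their place "T_tool_cam" (4x4, takes a point from camera to tool coordinates, whose origin is the TCP and whose axes are the flange's). Camera axes: x right, y up, looking along -z (the intrinsics and any distortion apply to the point x, -y, -z); pixel columns grow to the right and rows downward; lengths in m; the calibration is good to about 2 mm. A picture is of the moment at which its call begins: read the wrist's pose just before it. There is no depth.
- job.sign_off(): hands the job in; it is judged then, once.
The state is a dict: "time": time; "joint_positions": joint angles; "joint_velocities": joint speeds; "effort": joint torques, N m; "ee_pos": TCP position; "eef_rot": TCP orientation; "ft_force": force on the tool from outside, world axes, zero at the start; "wrist_torque": the same for the moment, N m; "width": opening from 0.0 (shut) to 1.0 (fully open); "gripper_force": force on a finger pad.
Only numpy, scipy, OpenCV 4.12 (cv2) and the standard library are available. Lean on these libraries where they do the work, as an engineer would, in place of code of your own. Each camera call takes 0.05 s, during which the arm holds its last target. There are 200 camera calls.

## Working session

There is one attempt and no reset: what is moved stays moved. The work goes in short steps, Python scripts to look and compute and a shell command to move; the robot and the scene stay as the last step left them, time stands still between calls to the robot, and variables do not carry over. Pictures are saved under pics/ and viewed, at most 11 in all, crops included, and the job is handed in when it is done.

```bash
mkdir -p pics; ls; python3 - <<'E'
from cell import sensors, vision
import cv2,numpy as np
o=sensors.get_obs();print(o['time'],o['ee_pos'],o['eef_rot'])
for n in ("side","top"):
    c=vision.capture(n);cv2.imwrite(f"pics/{n}0.png",c["color"]);print(n,c["camera_matrix"],c["world_from_camera"],[k for k in c])
E
```

```text
pics
0.0 [ 0.13798265 -0.60906545  0.21387536] [-6.89195709e-04  9.93801999e-01  1.11162525e-01 -6.60801768e-05]
side [[513.45656039   0.         285.68727571]
 [  0.         513.45656039 209.7774831 ]
 [  0.           0.           1.        ]] [[-0.92481378  0.25856377 -0.27904168  0.22487061]
 [-0.38024514 -0.60604132  0.69866126  0.91544145]
 [ 0.0115377   0.7522358   0.65879297  0.83273386]
 [ 0.          0.          0.          1.        ]] ['color', 'camera_matrix', 'world_from_camera']
top [[533.1356305    0.         289.90082575]
 [  0.         533.1356305  217.37399574]
 [  0.           0.           1.        ]] [[-0.01630658  0.99383223 -0.10968865  0.43693468]
 [-0.99956577 -0.01889611 -0.02261001  0.09016778]
 [-0.02454324  0.10927232  0.9937088   1.09792802]
 [ 0.          0.          0.          1.        ]] ['color', 'camera_matrix', 'world_from_camera']
```

View pics/side0.png

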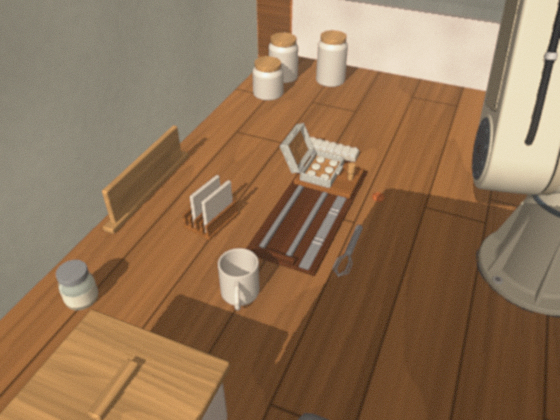

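View pics/top0.png

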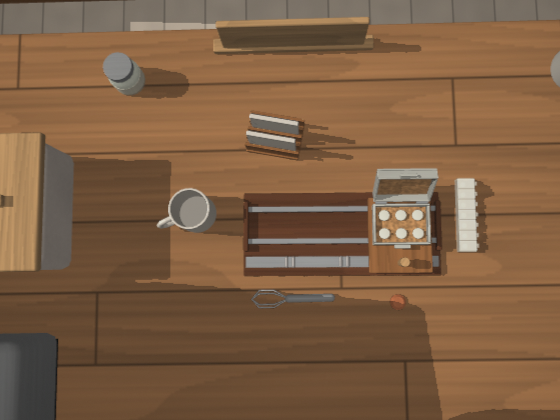

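The top view shows the rail (px 245–440, 193–275), the carriage at its right end with the lid leaning back, the knob at (405,262), the organizer just right of the carriage and the whisk and magnet in front. Next I'll take zoomed crops.

```bash
cat > h.py <<'E'
import numpy as np
from cell import vision,sensors
def ray(c,u,v):
    K=c["camera_matrix"];T=c["world_from_camera"]
    d=np.array([(u-K[0,2])/K[0,0],-(v-K[1,2])/K[1,1],-1.]);return T[:3,3],T[:3,:3]@d
def atz(c,u,v,z):
    o,d=ray(c,u,v);return o+d*(z-o[2])/d[2]
def tri(*cuv):
    A=np.zeros((3,3));b=np.zeros(3)
    for c,u,v in cuv:
        o,d=ray(c,u,v);d=d/np.linalg.norm(d);P=np.eye(3)-np.outer(d,d);A+=P;b+=P@o
    p=np.linalg.solve(A,b);return p
def proj(c,p):
    T=np.linalg.inv(c["world_from_camera"]);q=T[:3,:3]@p+T[:3,3];K=c["camera_matrix"]
    return K[0,0]*q[0]/-q[2]+K[0,2], K[1,1]*q[1]/q[2]+K[1,2]
E
python3 - <<'E'
import cv2,numpy as np
t=cv2.imread("pics/top0.png")[155:285,235:485];s=cv2.imread("pics/side0.png")[115:275,240:385]
a=cv2.resize(t,None,fx=3.2,fy=3.2,interpolation=cv2.INTER_CUBIC);cv2.imwrite("pics/tc.png",a);print(a.shape)
a=cv2.resize(s[:100],None,fx=5,fy=5,interpolation=cv2.INTER_CUBIC);cv2.imwrite("pics/sc.png",a);print(a.shape)
E
```

```text
(416, 800, 3)
(500, 725, 3)
```

View pics/tc.png

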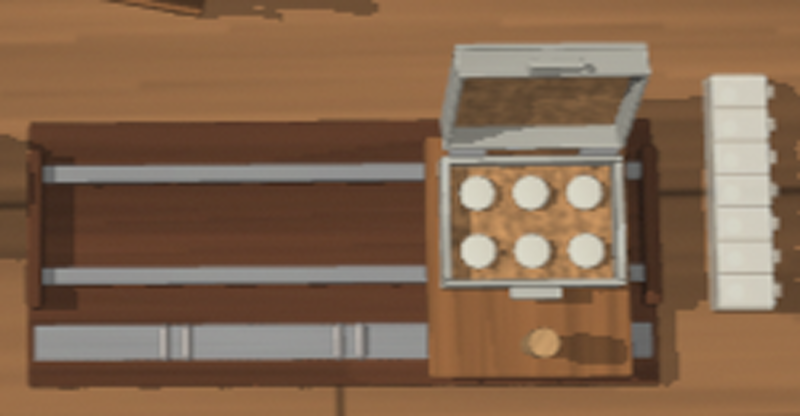

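View pics/sc.png

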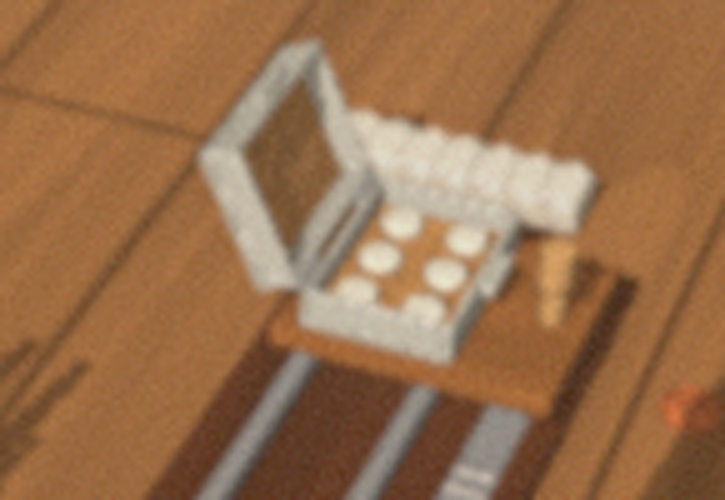

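```bash
python3 - <<'E'
from h import *
t=vision.capture("top");s=vision.capture("side")
T=lambda x,y:(t,235+x/3.2,155+y/3.2)
S=lambda x,y:(s,240+x/5,115+y/5)
np.set_printoptions(precision=4,suppress=True)
print("knob",tri(T(544,341),S(557,243)),atz(*T(544,341),.08))
print("outer L",tri(T(456,45),S(203,155)),"R",tri(T(648,43),S(290,45)))
print("hingeL rim lower",atz(*T(442,158),.068),"R",atz(*T(625,158),.068))
print("front rim",atz(*T(442,285),.068),atz(*T(627,285),.068),"lip",atz(*T(536,298),.066))
B=[atz(*T(*p),.01) for p in((30,122),(30,385),(657,383))]
for b in B:print("board",b)
d=B[1]-B[2];print("yaw of rail y from world y deg",np.degrees(np.arctan2(-d[0],d[1])))
r=[atz(*T(x,341),.012) for x in(175,350)];print("ridges",r, r[0]-r[1])
print("organizer",[atz(*T(*p),.023) for p in((708,75),(715,308))])
E
```

```text
knob [ 0.4597 -0.1029  0.0836] [ 0.461  -0.1033  0.08  ]
outer L [ 0.6295 -0.052   0.1223] R [ 0.6276 -0.1625  0.1226]
hingeL rim lower [ 0.5729 -0.0484  0.068 ] R [ 0.5708 -0.1588  0.068 ]
front rim [ 0.4959 -0.0459  0.068 ] [ 0.4939 -0.1565  0.068 ] lip [ 0.4872 -0.1022  0.066 ]
board [0.6093 0.2083 0.01  ]
board [0.4403 0.2094 0.01  ]
board [ 0.4351 -0.1864  0.01  ]
yaw of rail y from world y deg -0.7551490454660716
ridges [array([0.4665, 0.1168, 0.012 ]), array([0.4646, 0.006 , 0.012 ])] [0.0019 0.1108 0.    ]
organizer [array([ 0.6287, -0.2243,  0.023 ]), array([ 0.481 , -0.2213,  0.023 ])]
```

```bash
python3 -m jog '0.05 0.05 0.09 0 0 -6 255;0.25 0.23 0.09 0 0 -13.5 255;0.25 0.23 0.09 0 0 -13.5 255;0.25 0.23 0.09 0 0 -13.5 255;0.25 0.23 0.09 0 0 -13.5 255;0.25 0.23 0.09 0 0 -13.5 255;0.25 0.23 0.09 0 0 -13.5 255;0.25 0.23 0.09 0 0 -13.5 255'
```

```text
time: 0.87
ee_pos: [0.3687, -0.3966, 0.3]
eef_rot: [0.0, 1.0, -0.007, 0.0]
ft_force: [0.7, -0.1, -0.2]
width: 0.441
gripper_force: 0.0
```

```bash
python3 -m jog '0.3 0.272 -0.02 0 0 0 255;0.3 0.272 -0.02 0 0 0 255;0.3 0.272 -0.02 0 0 0 255;0.3 0.272 -0.02 0 0 0 255;0.3 0.272 -0.02 0 0 0 255;0.3 0.272 -0.02 0 0 0 255;0.3 0.272 -0.02 0 0 0 255;0.3 0.272 -0.02 0 0 0 255'; python3 -m jog '0 0 0 0 0 0 255; 0 0 0 0 0 0 255;0 0 0 0 0 0 255'
```

```text
time: 1.53
ee_pos: [0.6155, -0.1728, 0.2829]
eef_rot: [0.0, 1.0, -0.006, -0.0]
ft_force: [0.1, -1.5, 0.1]
width: 0.004
gripper_force: 0.0
time: 1.78
ee_pos: [0.6139, -0.1746, 0.2826]
eef_rot: [0.0, 1.0, -0.006, -0.001]
ft_force: [-0.8, -0.3, -0.5]
width: 0.003
gripper_force: 0.0
```

```bash
python3 -m jog '0.04 0.034 0 0 0 0 255;0.078 0.068 0 0 0 0 255;0.078 0.068 0 0 0 0 255;0.078 0.068 -0.04 0 0 0 255;0.078 0.068 -0.08 0 0 0 255;0.078 0.068 -0.083 0 0 0 255;0.078 0.068 -0.083 0 0 0 255'; python3 - <<'E'
from h import *
import cv2
s=vision.capture("side");cv2.imwrite("pics/s1.png",cv2.resize(s["color"][80:220,220:400],None,fx=4.2,fy=4.2,interpolation=cv2.INTER_CUBIC))
for th in(105,110,115,120,125):
    a=np.radians(165-th);b=np.radians(180-th);R=np.array([1,-.013,0])
    H=np.array([.577,-.104,.068])
    out=[]
    for r,g in((.0849,a),(.082,b)):
        for w in(.055,-.055):
            u,v=proj(s,H+R*r*np.cos(g)+[w*.013,w,r*np.sin(g)]);out+=[round((u-220)*4.2),round((v-80)*4.2)]
    print(th,out)
E
```

```text
time: 2.37
ee_pos: [0.6899, -0.1077, 0.1981]
eef_rot: [-0.0, 1.0, -0.007, -0.003]
ft_force: [0.1, -0.1, 0.3]
width: 0.008
gripper_force: 0.0
105 [264, 254, 336, 163, 299, 255, 369, 162]
110 [254, 258, 326, 166, 288, 255, 358, 163]
115 [245, 262, 317, 170, 277, 256, 348, 164]
120 [236, 267, 309, 176, 267, 259, 338, 167]
125 [229, 273, 301, 181, 257, 262, 328, 170]
```

View pics/s1.png

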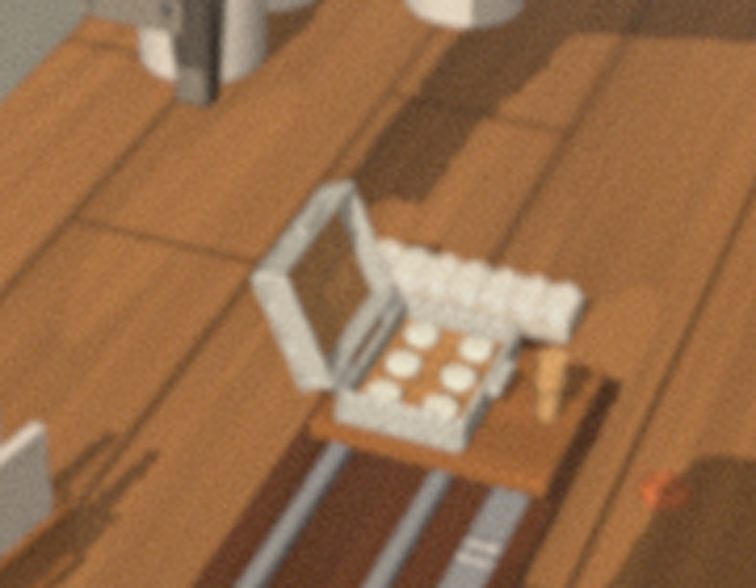

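The near outer corner of the lid is at (255,273) and the far one at (330,185), so the lid is open about 110°. The finger is behind it and clear. I'll go down and pull it forward.

```bash
python3 -m jog '0 0 -0.035 0 0 0 255;-0.01 0 -0.067 0 0 0 255;-0.035 0 -0.067 0 0 0 255;-0.045 0 -0.067 0 0 0 255;-0.055 0 -0.067 0 0 0 255;-0.065 0 -0.067 0 0 0 255;-0.074 0 -0.067 0 0 0 255;-0.083 0 -0.067 0 0 0 255'
```

```text
time: 3.08
ee_pos: [0.6176, -0.1079, 0.1404]
eef_rot: [0.001, 1.0, -0.007, 0.01]
ft_force: [12.4, -0.1, 30.3]
width: 0.002
gripper_force: 16.5
```

```bash
python3 - <<'E'
from h import *
import cv2
s=vision.capture("side");cv2.imwrite("pics/s2.png",cv2.resize(s["color"][80:220,220:400],None,fx=4.2,fy=4.2,interpolation=cv2.INTER_CUBIC))
o=sensors.get_obs();print(o['ft_force'],o['ee_pos'])
E
```

```text
[ 7.75150911  0.72166489 22.10833458] [ 0.61666732 -0.1078639   0.14094951]
```

View pics/s2.png

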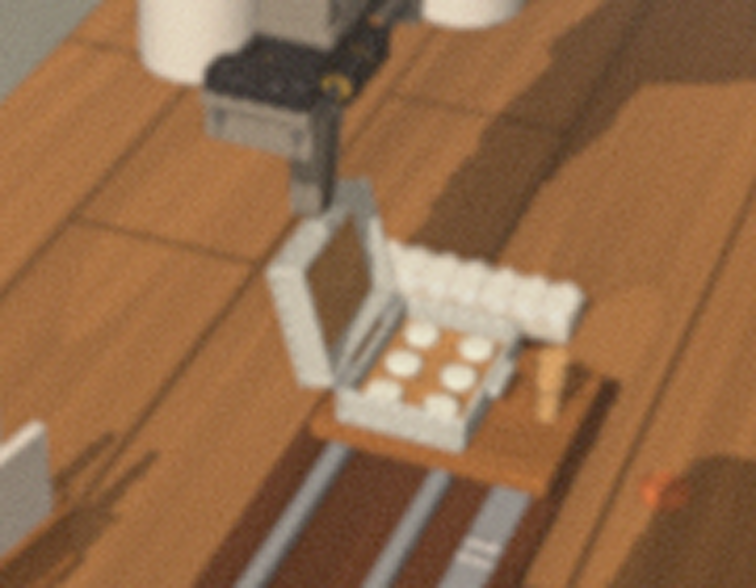

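The finger is standing on top of the lid's end wall at about (310,210). The lid has only swung to about 105°. I'll lift, back off, go lower and pull again.

```bash
python3 -m jog '0 0 0.03 0 0 0 255;0.01 0 0.035 0 0 0 255;0.045 0 0.035 0 0 0 255;0.065 0 0.025 0 0 0 255;0.065 0 -0.013 0 0 0 255;0.065 0 -0.028 0 0 0 255;0.045 0 -0.028 0 0 0 255;0.035 0 -0.028 0 0 0 255'
```

```text
time: 3.8
ee_pos: [0.6433, -0.1067, 0.1051]
eef_rot: [-0.0, 1.0, -0.006, -0.0]
ft_force: [-0.0, -0.1, 0.2]
width: 0.007
gripper_force: 0.0
```

```bash
python3 -m jog '-0.007 0 0 0 0 0 255;-0.014 0 0 0 0 0 255;-0.02 0 0 0 0 0 255;-0.026 0 0.003 0 0 0 255;-0.031 0 0.008 0 0 0 255;-0.036 0 0.013 0 0 0 255;-0.036 0 0.015 0 0 0 255'
```

```text
time: 4.38
ee_pos: [0.6076, -0.1066, 0.1211]
eef_rot: [0.0, 1.0, -0.006, -0.0]
ft_force: [0.6, -1.1, 0.3]
width: 0.006
gripper_force: 0.0
```

```bash
python3 -m jog '-0.007 0 0.004 0 0 0 255;-0.014 0 0.007 0 0 0 255;-0.022 0 0.008 0 0 0 255;-0.03 0 0.007 0 0 0 255;-0.037 0 0.005 0 0 0 255;-0.044 0 0.002 0 0 0 255;-0.051 0 -0.002 0 0 0 255;-0.051 0 -0.002 0 0 0 255'; python3 - <<'E'
from h import *
import cv2
s=vision.capture("side");cv2.imwrite("pics/s3.png",cv2.resize(s["color"][80:220,220:400],None,fx=4.2,fy=4.2,interpolation=cv2.INTER_CUBIC))
E
```

```text
time: 5.05
ee_pos: [0.5548, -0.1065, 0.1169]
eef_rot: [-0.0, 1.0, -0.006, -0.001]
ft_force: [-0.9, -0.8, 0.4]
width: 0.006
gripper_force: 0.0
```

View pics/s3.png

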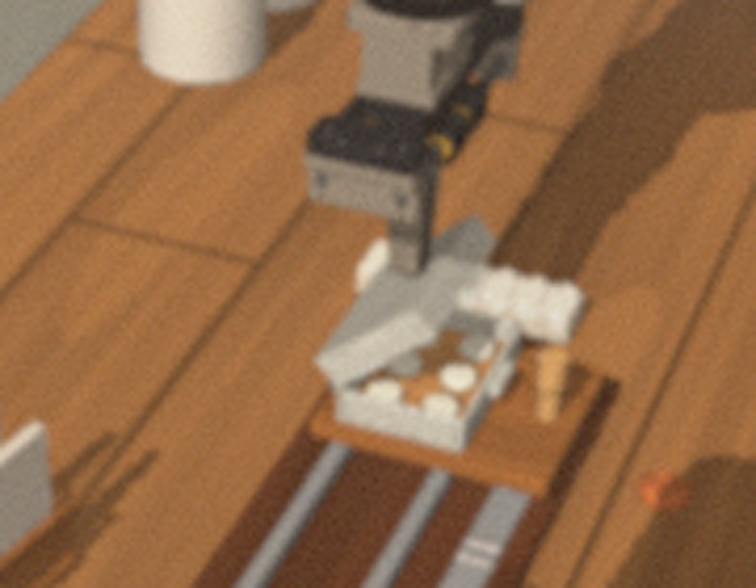

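The lid is now about 35° from shut, with the finger on its outer face near (410,270). I'll continue down.

```bash
python3 -m jog '-0.006 0 -0.003 0 0 0 255;-0.011 0 -0.008 0 0 0 255;-0.016 0 -0.014 0 0 0 255;-0.02 0 -0.02 0 0 0 255;-0.024 0 -0.024 0 0 0 255;-0.027 0 -0.028 0 0 0 255;-0.027 0 -0.03 0 0 0 255;-0.027 0 -0.03 0 0 0 255'
```

```text
time: 5.77
ee_pos: [0.5297, -0.1065, 0.0874]
eef_rot: [-0.0, 1.0, -0.006, -0.001]
ft_force: [-0.1, 0.6, -0.2]
width: 0.007
gripper_force: 0.0
```

```bash
python3 -m jog '-0.005 0 -0.001 0 0 0 255;-0.005 0 -0.002 0 0 0 255;-0.005 0 -0.002 0 0 0 255'; python3 -m jog '0 0 -0.001 0 0 0 255;0 0 -0.002 0 0 0 255;0 0 -0.002 0 0 0 255'
```

```text
time: 6.02
ee_pos: [0.525, -0.1066, 0.086]
eef_rot: [-0.0, 1.0, -0.006, -0.0]
ft_force: [0.4, -0.3, 0.2]
width: 0.006
gripper_force: 0.1
time: 6.27
ee_pos: [0.5253, -0.1066, 0.084]
eef_rot: [-0.0, 1.0, -0.006, -0.0]
ft_force: [-2.2, -0.7, 0.8]
width: 0.005
gripper_force: 0.4
```

```bash
python3 - <<'E'
from h import *
import cv2
s=vision.capture("side");a=cv2.resize(s["color"][110:200,265:365],None,fx=5,fy=5,interpolation=cv2.INTER_CUBIC)
w=vision.capture("wrist");cv2.imwrite("pics/s4.png",np.hstack([a[:, :400],cv2.resize(w["color"],(400,300))[0:300].copy() if 0 else cv2.copyMakeBorder(cv2.resize(w["color"],(400,300)),0,150,0,0,0)]))
E
```

```text
(no output)
```

View pics/s4.png

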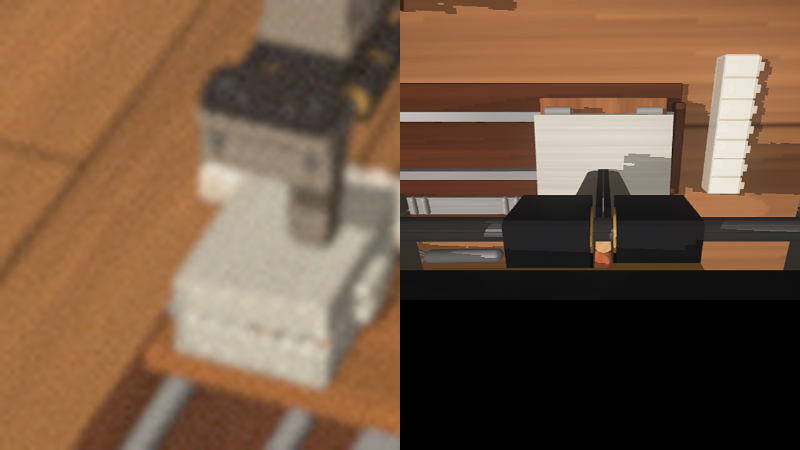

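The lid is almost shut, with a slight gap line showing at the front. There is no contact force yet, so I'll press further.

```bash
python3 -m jog '0 0 -0.001 0 0 0 255;0 0 -0.002 0 0 0 255;0 0 -0.002 0 0 0 255'; python3 -m jog '0 0 -0.001 0 0 0 255;0 0 -0.002 0 0 0 255;0 0 -0.002 0 0 0 255'
```

```text
time: 6.62
ee_pos: [0.5252, -0.1066, 0.0819]
eef_rot: [-0.0, 1.0, -0.006, -0.0]
ft_force: [-0.5, 0.2, 0.6]
width: 0.002
gripper_force: 0.2
time: 6.87
ee_pos: [0.5252, -0.1066, 0.0799]
eef_rot: [-0.0, 1.0, -0.006, -0.0]
ft_force: [0.0, 0.0, -0.3]
width: 0.004
gripper_force: 0.1
```

```bash
python3 -m jog '0 0 -0.001 0 0 0 255;0 0 -0.002 0 0 0 255;0 0 -0.002 0 0 0 255'; python3 - <<'E'
from h import *
import cv2
s=vision.capture("side")["color"];a=cv2.resize(s[110:200,265:365],None,fx=5,fy=5,interpolation=cv2.INTER_CUBIC)[:,:400]
b=cv2.imread("pics/s4.png")[:,:400]
p=a[190:390,170:340].mean(2);q=b[190:390,170:340].mean(2)
print(np.abs(p-q).mean())
# vertical profiles on near wall, and the shift of the patch between images
for y0,y1,x0,x1 in((250,320,180,330),(330,385,180,330),(180,250,290,345)):
    g=lambda i:cv2.GaussianBlur(i,(0,0),4)[y0:y1,x0:x1].astype(np.float32).mean(2)
    print(cv2.phaseCorrelate(g(b),g(a),cv2.createHanningWindow((x1-x0,y1-y0),cv2.CV_32F)))
E
```

```text
time: 7.12
ee_pos: [0.5253, -0.1066, 0.0783]
eef_rot: [-0.0, 1.0, -0.006, -0.0]
ft_force: [-2.4, 0.4, 4.9]
width: 0.004
gripper_force: 2.3
5.7007843137254905
((0.3365407331824741, 0.08270840927318801), 0.5790818067833229)
((-0.08883355474563359, -0.10581707724761458), 0.6410601098802354)
((0.0036221483016838363, 0.05884484688327518), 0.6613570155920806)
```

```bash
python3 -m jog '-0.006 0 -0.001 0 0 0 255;-0.01 0 -0.002 0 0 0 255;-0.01 0 -0.002 0 0 0 255'; python3 -m jog '0 0 -0.002 0 0 0 255;0 0 -0.003 0 0 0 255;0 0 -0.003 0 0 0 255';python3 - <<'E'
from h import *
import cv2
s=vision.capture("side");t=vision.capture("top");w=vision.capture("wrist")
R=lambda i:cv2.resize(i,(400,300),interpolation=cv2.INTER_CUBIC)
a=R(s["color"][130:190,275:355]);b=R(t["color"][180:270,350:470]);c=R(w["color"][110:290,160:400])
e=R(s["color"][80:230,220:420])
cv2.imwrite("pics/m5.png",np.vstack([np.hstack([a,b]),np.hstack([c,e])]))
o=sensors.get_obs();print(o["ee_pos"],o["ft_force"])
E
```

```text
time: 7.42
ee_pos: [0.5199, -0.1073, 0.0782]
eef_rot: [0.001, 1.0, -0.007, 0.005]
ft_force: [6.8, -0.6, 8.4]
width: 0.008
gripper_force: 4.2
time: 7.67
ee_pos: [0.52, -0.1074, 0.0776]
eef_rot: [0.001, 1.0, -0.006, 0.005]
ft_force: [-3.8, 1.1, 41.3]
width: 0.004
gripper_force: 20.8
[ 0.52001593 -0.10745485  0.07761067] [-3.68926575  0.66754449 41.57450402]
```

View pics/m5.png

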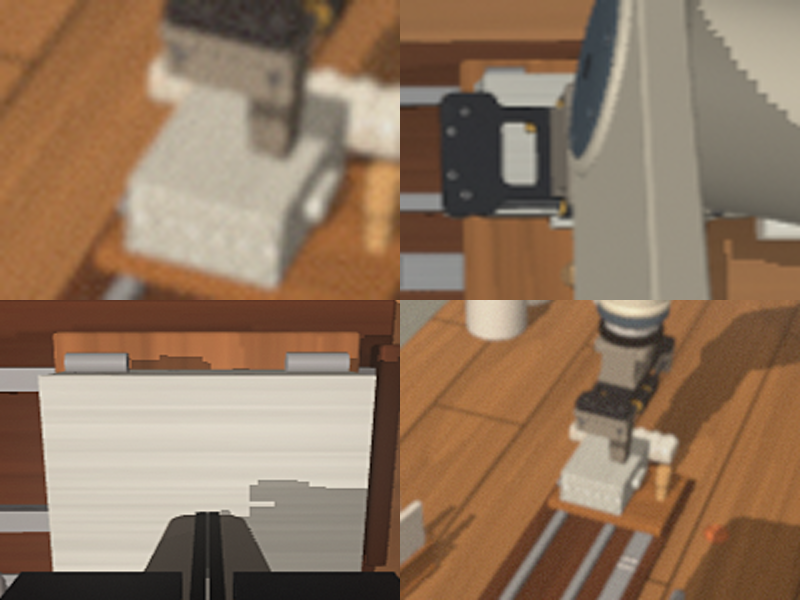

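The case looks shut: no gap line is left on the near wall, and at 41 N it moved only 0.6 mm more, so it is firm. I'll lift off and go to the knob.

```bash
python3 -m jog '0 0 0.04 0 0 0 255;0 0 0.08 0 0 0 255;-0.03 0.002 0.1 0 0 0 130;-0.055 0.003 0.1 0 0 0 110;-0.055 0.003 0.1 0 0 0 110;-0.055 0.003 0.1 0 0 0 110;-0.055 0.003 0.1 0 0 0 110;-0.055 0.003 0.1 0 0 0 110'; python3 - <<'E'
from h import *
import cv2
o=sensors.get_obs();w=vision.capture("wrist");t=vision.capture("top")
from scipy.spatial.transform import Rotation as Ro
q=o["eef_rot"];Tw=np.eye(4);Tw[:3,:3]=Ro.from_quat([q[1],q[2],q[3],q[0]]).as_matrix();Tw[:3,3]=o["ee_pos"]
w["world_from_camera"]=Tw@w["T_tool_cam"]
print(w["world_from_camera"].round(3))
for n,p in(("knob80",[.460,-.103,.08]),("knob70",[.46,-.103,.07]),("lidFL",[.495,-.046,.09]),("lidFR",[.495,-.156,.09]),("lidBL",[.575,-.046,.09])):print(n,proj(w,np.array(p)))
cv2.imwrite("pics/w6.png",w["color"])
E
```

```text
time: 8.48
ee_pos: [0.4612, -0.1037, 0.1728]
eef_rot: [-0.0, 1.0, -0.006, 0.0]
ft_force: [-0.5, 0.7, -1.5]
width: 0.414
gripper_force: 0.0
[[-0.012  0.97   0.242  0.528]
 [-1.    -0.012 -0.003 -0.105]
 [-0.    -0.242  0.97   0.343]
 [ 0.     0.     0.     1.   ]]
knob80 (np.float64(282.8546862948492), np.float64(214.13377652250446))
knob70 (np.float64(282.89954653066377), np.float64(211.38177954398674))
lidFL (np.float64(212.79910573267819), np.float64(176.73858928235506))
lidFR (np.float64(346.88569724111545), np.float64(175.07963187086602))
lidBL (np.float64(205.61585239585915), np.float64(71.53477109316802))
```

View pics/w6.png

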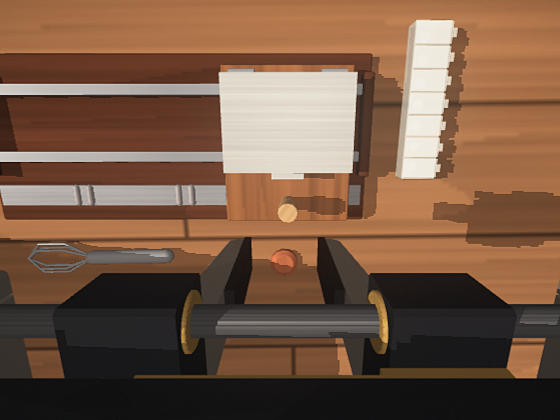

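The knob's top is at (287,211) and the lid's front corners at (221,172) and (353,172). That puts the knob about 3 mm toward −y of my estimate. I'll correct and descend, watching the force.

```bash
python3 -m jog '0 -0.002 -0.03 0 0 0 110;0 -0.002 -0.06 0 0 0 110;0 -0.002 -0.09 0 0 0 110;0 -0.002 -0.11 0 0 0 110;0 -0.002 -0.122 0 0 0 110;0 -0.002 -0.126 0 0 0 110;0 -0.002 -0.126 0 0 0 110'; python3 - <<'E'
from h import *
import cv2
t=vision.capture("side");w=vision.capture("wrist")
R=lambda i:cv2.resize(i,(400,300),interpolation=cv2.INTER_CUBIC)
cv2.imwrite("pics/m7.png",np.hstack([R(t["color"][110:200,290:410]),R(w["color"][150:330,160:400])]))
E
```

```text
time: 9.17
ee_pos: [0.4598, -0.1054, 0.0459]
eef_rot: [-0.0, 1.0, -0.006, -0.001]
ft_force: [-0.8, -0.2, -0.2]
width: 0.573
gripper_force: 0.0
```

View pics/m7.png

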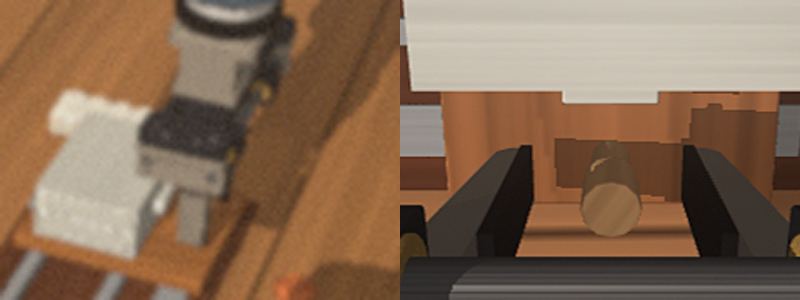

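The knob stands between the fingers, at (610,208) with the finger tips at 530 and 685, so it is well centred. The case is shut. I'll close on it.

```bash
python3 -m jog '0 0 0 0 0 0 200;0 0 0 0 0 0 230;0 0 0 0 0 0 230;0 0 0 0 0 0 230;0 0 0 0 0 0 230;0 0 0 0 0 0 230;0 0 0 0 0 0 230;0 0 0 0 0 0 230'
```

```text
time: 9.93
ee_pos: [0.4605, -0.1057, 0.0474]
eef_rot: [0.0, 1.0, -0.006, 0.0]
ft_force: [-1.2, -0.7, 5.6]
width: 0.183
gripper_force: 30.0
```

```bash
python3 -m jog '0 0.01 0 0 0 0 230;0 0.025 0 0 0 0 230;0.0005 0.042 0 0 0 0 230;0.001 0.06 0 0 0 0 230;0.001 0.078 0 0 0 0 230;0.0015 0.094 0 0 0 0 230;0.0015 0.105 0 0 0 0 230;0.0015 0.11 0 0 0 0 230'; python3 -m jog '0 0 0 0 0 0 230;0 0 0 0 0 0 230;0 0 0 0 0 0 230'
```

```text
time: 10.6
ee_pos: [0.4619, 0.0055, 0.0474]
eef_rot: [-0.0, 1.0, -0.006, 0.0]
ft_force: [-0.9, -2.3, 6.9]
width: 0.189
gripper_force: 30.0
time: 10.85
ee_pos: [0.4619, 0.0047, 0.0474]
eef_rot: [-0.0, 1.0, -0.006, 0.0]
ft_force: [-0.9, 1.2, 6.3]
width: 0.185
gripper_force: 30.0
```

```bash
python3 -m jog '0 0 0 0 0 0 110;0 0 0 0 0 0 110;0 0 0 0 0 0 110;0 0 0 0 0 0 110;0 0 0 0 0 0 110;0 0 0 0 0 0 110'; python3 -m jog '0 0 0.02 0 0 0 110;0 0 0.05 0 0 0 110;0 0 0.09 0 0 0 110;0 0 0.126 0 0 0 110;0 0 0.126 0 0 0 110;0 0 0.126 0 0 0 110'; python3 - <<'E'
from h import *
import cv2
w=vision.capture("wrist")["color"];a=cv2.imread("pics/w6.png")
# same relative pose as w6 (shifted with the carriage): find lid and knob patches
for n,(y0,y1,x0,x1) in {"lidfront":(155,185,265,310),"lidL":(60,190,205,235),"lidBackR":(60,90,330,365),"knob":(198,224,274,302)}.items():
    r=cv2.matchTemplate(w,a[y0:y1,x0:x1],cv2.TM_CCOEFF_NORMED);_,m,_,l=cv2.minMaxLoc(r);print(n,m,l[0]-x0,l[1]-y0)
cv2.imwrite("pics/w8.png",w);o=sensors.get_obs();print(o["ee_pos"],o["ft_force"])
E
```

```text
time: 11.35
ee_pos: [0.4617, 0.0044, 0.047]
eef_rot: [0.0, 1.0, -0.006, -0.0]
ft_force: [0.6, 0.0, 0.6]
width: 0.566
gripper_force: 0.0
time: 11.85
ee_pos: [0.4633, 0.0044, 0.1751]
eef_rot: [-0.0, 1.0, -0.006, 0.002]
ft_force: [0.3, -0.0, -1.4]
width: 0.568
gripper_force: 0.0
lidfront 0.9839865565299988 -4 1
lidL 0.983522355556488 -3 2
lidBackR 0.9862422347068787 -5 2
knob 0.9542030096054077 -4 1
[0.46199252 0.00439121 0.17347047] [ 0.64018689 -0.7060648   0.42038674]
```

```bash
python3 -m jog '0 0 0.04 0 0 0 110;0 -0.02 0.08 0 0 0 110;-0.03 -0.06 0.1 0 0 0 110;-0.06 -0.1 0.1 0 0 0 110;-0.08 -0.14 0.1 0 0 0 110;-0.1 -0.18 0.1 0 0 0 110;-0.1 -0.22 0.1 0 0 0 110;-0.1 -0.25 0.1 0 0 0 110'; python3 - <<'E'
from h import *
import cv2
t=vision.capture("top");b=cv2.imread("pics/top0.png");a=t["color"];cv2.imwrite("pics/top9.png",a);s=vision.capture("side")["color"];cv2.imwrite("pics/side9.png",s)
def find(img,tpl,u0,v0):
    k=4;I=cv2.resize(img,None,fx=k,fy=k,interpolation=cv2.INTER_CUBIC);T=cv2.resize(tpl,None,fx=k,fy=k,interpolation=cv2.INTER_CUBIC)
    r=cv2.matchTemplate(I,T,cv2.TM_CCOEFF_NORMED);_,m,_,l=cv2.minMaxLoc(r);return m,l[0]/k-u0,l[1]/k-v0
# knob+lower carriage edge region: stationary height, z .034
for n,(y0,y1,x0,x1) in {"knob":(256,268,398,412),"carrFront":(250,276,362,404),"organizer":(175,255,450,482),"whisk":(288,310,248,338),"magnet":(290,310,386,410),"rack":(105,162,240,308),"mug":(185,235,152,220)}.items():
    print(n,find(a[:, :],b[y0:y1,x0:x1],x0,y0))
p0=atz(t,405,261.6,.08)
m,du,dv=find(a,b[256:268,398:412],398,256);print("knob travel",atz(t,405+du,261.6+dv,.08)-p0)
# lid corners expected if shut vs image: bright mask bbox
g=a[190:260,290:400].min(2)>150;ys,xs=np.where(g);print(290+xs.min(),290+xs.max(),190+ys.min(),190+ys.max())
H=np.array([.5785,.0045,.068])
for th in(0,5,10):
    e=np.radians(165-th);P=[H+[.0849*np.cos(e),sy,.0849*np.sin(e)] for sy in(.055,-.055)];print(th,[np.round(proj(t,p),1) for p in P],[np.round(proj(s and t if 0 else t,p),1) for p in P][:0])
print(sensors.get_obs()["ee_pos"])
E
```

```text
time: 12.57
ee_pos: [0.3603, -0.2346, 0.2716]
eef_rot: [-0.001, 1.0, -0.006, -0.001]
ft_force: [1.9, 0.3, 0.8]
width: 0.57
gripper_force: 0.0
knob (0.9705542325973511, -58.25, 0.25)
carrFront (0.9545994400978088, -55.75, 0.0)
organizer (0.9887843132019043, 0.0, 0.0)
whisk (0.9976165890693665, 0.0, 0.0)
magnet (0.9989154934883118, 0.0, 0.0)
rack (0.9997429251670837, 0.0, 0.0)
mug (0.9997519254684448, 0.0, 0.0)
knob travel [0.00139463 0.11007085 0.        ]
290 394 202 259
0 [array([318.7, 244. ]), array([377.1, 243. ])] []
5 [array([318.8, 242.6]), array([377.6, 241.6])] []
10 [array([318.9, 240.9]), array([378. , 239.8])] []
[ 0.36120993 -0.23820475  0.27150407]
```

```bash
python3 -c "
from cell import job;print(job.sign_off())"
```

```text
the job is handed in; nothing more can be done
None
```

The job is handed in at about 12.6 s: the case was pressed firmly shut (41 N, no visible gap), the carriage was slid 110.07 mm (by camera) to the middle stop and let go, and five of the seven bystanders showed no movement in the top camera (the two coasters were only checked as part of the rack).

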